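# Unlock the folding stay and close the terminal enclosure

## Task

The wiring check is done, so close the hinged lid of the grey terminal enclosure on the bench. It is locked open by the folding stay on its side: draw the stay's knee up by its springy pull bar, gently and only just past centre, so that the lock lets go without bending the bar's mount, then let go of the bar and bring the lid down from its free edge, without forcing or slamming it, until it is fully shut on the box. Leave the meter, the screwdriver and the mug where they are.

Things in the scene. Friction and masses are not known exactly. Their poses are not given: they have to be found in the camera images.
- enclosure: Fixed grey steel box, 180 (x) x 200 (y) x 100 mm high, open at the top; origin at the centre of its underside, z up, the lid's hinge along its +x top edge, the stay on its +y side. Its yaw differs from start to start, up to 0.4 rad.
- cover: The lid, a grey plate: 182 mm from hinge to free edge (along its -x), 204 mm wide (y), 12 mm thick; origin mid-hinge, on the enclosure's +x top edge, 100 mm up; z out of the outer face (13 mm from the origin), which looks to enclosure +x when open, up when shut. Three buttons stand 12 mm proud of it, 55 mm from the hinge; else plain.
- lid_edge (a point): Middle of the lid's free edge. The lid stands open 84 to 91 degrees above level at the start; 0 is shut, a hard stop. A friction hinge: it stays where it is left. While the stay is locked it will not come down; unlocked it takes about 5 to 10 N square to its outer face near this edge. More than 30 N on the lid is too much.
- stay: Lower strip of the folding stay: two flat steel strips, 64 mm between pins each, outside the box's +y wall, from a pivot on the box (this origin; its place varies) to the lid, rising about 31 degrees towards the hinge when straight; x runs along the strip to the knee, z square to it (up). The lid stays locked until the knee is past centre.
- knee (a point): The stay's knee pin; it starts 3 to 18 mm (varies) below the line between the end pins. Drawn square to the stay (up, leaning 0.54 rad to enclosure -x; let it lead sideways) the pull is under 4.5 N, eases to about 2 N at centre, then climbs about 1 N per mm: 5 to 6 N means safely past, and it stays there when let go. Well short of this it is still locked.
- pull_bar (a point): Middle of the pull bar, to be pinched from above across its length (25 N holds it): bright round bar, 12 mm in diameter, 58 mm long, sticking out to enclosure +y from the knee, free to turn; about 110 mm above the bench, clear all round. Its mount springs along the stay's z, 1 mm per 2 N, and is bent beyond 3.8 mm (7.6 N). This point is 46 mm out.
- meter: Yellow hand-held meter, 150 x 75 x 34 mm, lying on the bench on the enclosure's -y side; origin under its centre. Bystander.
- driver: Screwdriver lying on the bench on the enclosure's -y side, beyond the meter. Bystander.
- mug: White mug, 76 mm wide, 90 mm high, standing on the bench on the +y side beyond the pull bar; origin under its centre. Bystander.

How it is judged (in metres and radians):
On the way:
1. the lid comes down with the pull bar let go (angle between cover's own z axis and vertical below 1.2 rad and contact force between the fingers and stay below 0.2 N), for 0.1 s.
At the end, for the whole second after the job is handed in: The lid is shut on the box (within 0.03 rad of level, about 5 mm at its free edge) and at rest (angle between cover's own z axis and vertical below 0.03 rad and angular speed of cover below 0.05 rad/s); the robot touches nothing.
It fails at once if the pull bar's blade is bent by too hard a pull (z of pull_bar in the frame of stay above 0.0038 m or z of pull_bar in the frame of stay below -0.0038 m).
It fails at once if the lid is forced or pressed too hard (contact force between anything else and cover above 30 N).
It fails at once if the lid slams shut (angular speed of cover above 1 rad/s and angle between cover's own z axis and vertical below 0.3 rad).
It fails at once if the meter, the screwdriver or the mug is disturbed (distance of any of meter, driver, mug from where it was at the start of the episode above 0.02 m).
It also fails if it takes over 72 s, if anything falls off the work surface, if the arm or the gripper's body presses on something with over 40 N, if the wrist force passes 120 N, or if a joint passes its speed limit or range.

## Robot

A 6-joint arm with a two-finger parallel gripper is mounted at the origin on the work surface. World frame = base frame: x ahead of the robot, y to its left, z up, the work surface at z = 0. Lengths are in m, angles in degrees, forces in N, time in s.
With the tool pointing down it reaches from about 0.3 to 1 m from the base axis. Payload 5.1 kg.
Tool frame: the origin (TCP) lies on the centre line of the jaws, within the pads' length; the fingertips stand 25 mm ahead of it and the grasp point (between the pads) lies 6 mm ahead of it (arm.tip_extent is the z of the fingertips in the tool frame, in m); z points along the fingers, y is the line along which they close (so a half turn about z gives the same grasp; the last joint's range is limited). The gripper opens to 95 mm and grips with 3 to 60 N. Pads are 20 mm wide; open, the fingers measure 119 mm over their backs; the gripper's body (75 mm by 180 mm) begins 59 mm behind the grasp point.
Start: joints at [-70.394, 7.093, 94.555, -0, 78.352, -4.733], TCP at [0.268, -0.592, 0.24] pointing down, gripper open.
Joint ranges: [-149.61, 149.61], [-58.7, 133.49], [1.44, 155.28], [-77.14, 257.14], [18.33, 153.61], [-166.67, 166.67]. Speed limits (degrees/s): [147.25, 147.25, 180, 180, 180, 180].

## Interface

Orientations are given as [roll, pitch, yaw] about the fixed x, y, z axes, in that order (R = Rz(yaw) Ry(pitch) Rx(roll)).
In Python, from station import arm, vision gives the robot as it stands.
- The arm moves only by the tool play_rows, never from a script. Its argument "deltas" is a list of rows, each a list of 7 numbers: the turn, a rotation vector about the tool's x, y, z in degrees, then the shift along the tool's x, y, z in m, then the opening in per cent of the stroke, from 0 (shut) to 100 (fully open). A call has 1 to 5 rows; each row is the pose to reach, as a shift and turn from the pose commanded when the call began, along the tool's axes at that moment; what a row does not reach only later rows make up. A row lasts 1/8 s, in which the tool goes at most 62.5 mm and 10.7 degrees, less where a joint would pass 70% of its speed; a pose out of reach is approached as far as the arm can. A call with a gripper value outside its range is refused whole. The fingers move at their own pace and stop on an object; "squeeze" is the grip in N (left out, the last holds). Time passes only in rows, so rows that repeat a pose let the fingers close. It gives the time, the measured TCP pose, the force, the opening and the grip force at its end, in the units of the state.
- arm.observe(): the state, without advancing time (a new reading comes with each control period).
- vision.snapshot(name): name is "scene" or "top" or "wrist"; returns a dict with "frame" (384x512x3 uint8, red, green, blue), "z_map" (384x512 float32, m along the optical axis (not along the pixel's ray), 0 where there is no reading), "fx", "fy", "cx", "cy" (pixels), "camera_from_world" (4x4, takes a point from world to camera coordinates). Camera axes: x right, y down, z forward; pixel columns grow to the right and rows downward; lengths in m; the calibration is good to about 2 mm. A picture is of the moment at which its call begins.
- arm.close_job(): hands the job in; it is judged then, once.
The state is a dict: "t": time; "q": joint angles; "dq": joint speeds; "joint_efforts": joint torques, N m; "tcp_pos": TCP position; "tcp_rot": TCP orientation; "contact_force": force on the tool from outside, world axes, zero at the start; "moment": the same for the moment, N m; "grip_width": finger opening in m; "grasp_force": force on a finger pad.
Only numpy, scipy, OpenCV 4.12 (cv2) and the standard library are available. Lean on these libraries where they do the work, as an engineer would, in place of code of your own. Each camera call takes 0.05 s, during which the arm holds its last target. There are 200 camera calls.

## Working session

There is one attempt and no reset: what is moved stays moved. The work goes in short steps, Python scripts to look and compute and a tool call to move; the robot and the scene stay as the last step left them, time stands still between calls to the robot, and variables do not carry over. Pictures are saved under pics/ and viewed, at most 10 in all, crops included, and the job is handed in when it is done.

Besides the shell and the picture viewer there is one more tool, called after ">>>" as a command line: name --pt "numbers of a row" for each row, then --argument value for the rest. play_rows: Moves the arm, as the interface text tells. Its arguments: {"type":"object","properties":{"deltas":{"type":"array","items":{"type":"array","items":{"type":"number"}}},"squeeze":{"type":"number"}},"required":["deltas"]}

```bash
ls; mkdir -p pics
cat > h.py <<'E'
from station import arm, vision
import numpy as np, cv2
from scipy.spatial.transform import Rotation as R
def snap(n,save=None):
    s=vision.snapshot(n); 
    if save: cv2.imwrite(save,s['frame'][:,:,::-1])
    return s
def cloud(s):
    z=s['z_map'].astype(float);v,u=np.mgrid[:z.shape[0],:z.shape[1]]
    P=np.stack([(u-s['cx'])/s['fx']*z,(v-s['cy'])/s['fy']*z,z],-1)
    T=np.linalg.inv(s['camera_from_world']);W=P@T[:3,:3].T+T[:3,3];W[z==0]=np.nan
    return W
E
python3 - <<'E'
from h import *
s=snap('scene','pics/s.png');t=snap('top','pics/t.png')
np.savez('s0.npz',S=cloud(s),T=cloud(t),fs=s['frame'],ft=t['frame'])
for a in(s,t):print(np.linalg.inv(a['camera_from_world']).round(3),a['fx'],(a['z_map']>0).mean())
print(arm.observe())
cv2.imwrite('pics/both.png',cv2.resize(np.vstack([s['frame'],t['frame']])[:,:,::-1],None,fx=.78,fy=.78))
E
```

```text
pics
[[ 0.881  0.364 -0.302  0.904]
 [ 0.473 -0.671  0.571 -0.587]
 [ 0.004 -0.646 -0.763  0.979]
 [ 0.     0.     0.     1.   ]] 392.7346952179765 0.9960378011067709
[[-0.026 -0.997  0.067  0.497]
 [-1.     0.025 -0.008  0.056]
 [ 0.006 -0.067 -0.998  1.228]
 [ 0.     0.     0.     1.   ]] 353.2673859472432 0.996246337890625
{'t': 0.1, 'q': array([-7.03944834e+01,  7.13071626e+00,  9.46258936e+01, -2.97798287e-04,
        7.83533153e+01, -4.73102404e+00]), 'dq': array([-0.03636677, -0.06839948, -0.09277109,  0.01037783, -0.04283712,
        0.05319739]), 'joint_efforts': array([ 1.52379878e-03, -4.18875253e+01, -3.61098468e+01,  7.76942912e-02,
        4.60997864e-02, -6.84850465e-05]), 'tcp_pos': array([ 0.26766918, -0.59173606,  0.23850288]), 'tcp_rot': array([-1.79890425e+02, -8.77585955e-03,  2.43365926e+01]), 'contact_force': array([-0.44802441,  0.55104599,  0.3600085 ]), 'moment': array([-0.00518121,  0.01961523,  0.00689026]), 'grasp_force': 0.0, 'grip_width': 0.09530380447194442}
```

View pics/both.png

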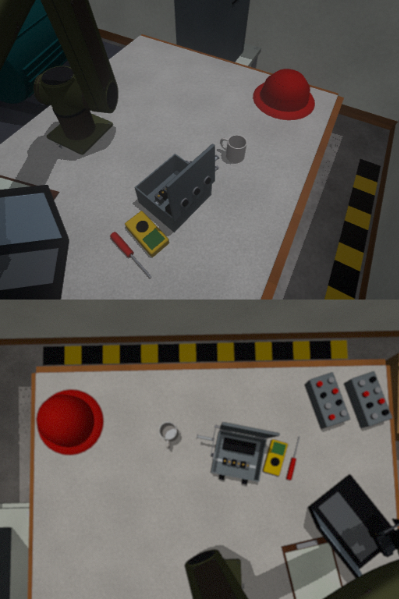

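The scene view shows the enclosure with its lid open. In the top view the box is at about (305,195) full-res, the pull bar to its left at about (262,178), the mug at (217,170), and the meter and driver on the right.

Run:
```python
from h import *
d=np.load('s0.npz');T=d['T'];ft=d['ft'];S=d['S']
cv2.imwrite('pics/c.png',cv2.resize(ft[140:245,190:390,::-1],None,fx=4,fy=4,interpolation=cv2.INTER_CUBIC))
# points above bench in region
for n,P in(('T',T),('S',S)):
    p=P.reshape(-1,3);p=p[np.isfinite(p).all(1)]
    b=(p[:,0]>.3)&(p[:,0]<.95)&(abs(p[:,1]-.02)<.3)&(p[:,2]>.15)&(p[:,2]<.35)
    q=p[b];print(n,len(q),q.min(0),q.max(0))
np.set_printoptions(linewidth=250)
print('z mm rows158-200 cols 250-285');print((T[160:200:2,246:290:2,2]*1000).round(0))
print(T[178,262],T[170,217],T[195,305])
```

```text
T 681 [ 0.60223827 -0.21477383  0.15020151] [0.6641008  0.001523   0.28729186]
S 2673 [ 0.60451263 -0.21941508  0.15002665] [0.66863306 0.00113692 0.28674266]
z mm rows158-200 cols 250-285
[[  2.  -2.   4.  -1.   2.  -2.   2.   3.   3.   2.  -2.  -2.   1.  -1.  -1.   2.  -2.   6.  -5. 281. 284. 283.]
 [  4.   4.  -2.   1.   2.  -1.  -0.   2.   0.   5.   2.   4.   0.   0.  -0. 156. 160. 154. 185. 245. 252. 263.]
 [  3.   1.   3.  -1.  -0.   1.   3.  -1.   2.  -0.   5.   4.  -4.   2.   2. 155. 155. 155. 171. 187. 202. 209.]
 [  1.  -1.   0.   8.  -0.  -3.  -2.  -1.   5.   5.   3.   2.  -0.  -0.   2.   2.   1.   5. 113. 129. 139. 151.]
 [  1.  -1.  -1.   1.  -2.   3.  -3.   6.   2.  -2.   0.  -1.   1.   1.   1.   2.  -1.   4. 100.  99. 102. 103.]
 [ -0.   6.   2.   3.  -2.   2.   3.   2.  -3.   1.   1.  -1.   7.   2.   1.  -2.   1.  93.  60.  71.  75.  85.]
 [  2.   5.  -2.   1.   4.   2.  -1.   4.   5.  -1.   3.  -1.   1.  -0. 140.   0.   5. 102.  13.  26.  32.  42.]
 [ -0.   3.   0. 123. 114. 112.   5.   2.   4.   2.   0.   0.  -3.   3. 133.   0.   5. 106.   4.   8.   4.   6.]
 [  4. 
[... 757 characters left out ...]
   7.   4.   4.  52.  52.]
 [  1.  -3.   4.   1.   4.   2.   6.   2.   2.   1.   4.  -0.   0. 105.  -0.  88.   6.   4.   7.   8.  54.  53.]
 [  1.   1.   2.   4.  -1.   4.   3.   3.  -3.  -4.  -3.   0.  -1.  -0.   3. 105.   6.   5.   8.   3.   7.  24.]
 [ -2.   0.  -2.  -2.   1.  -5.   3.   1.   6.   1.   1.   3.   4.  -1.   0. 102.  11.   8.   3.   5.   8.  -0.]
 [ -2.   4.   0.  -1.  -2.   5.  -2.   3.   1.  -1.   4.   0.  93.   2. 104. 100.   8.   6.   5.   5.   2.   6.]
 [  1.   2.   2.   2.   1.   2.   3.   2.  -4.  -1.   0.   1. 102.  97. 100. 105.   8.   5.   9.   6.   4.  11.]]
[0.61710327 0.04200989 0.11545563] [0.66115237 0.19668829 0.00388382] [ 0.56416059 -0.10276404  0.03772273]
```

View pics/c.png

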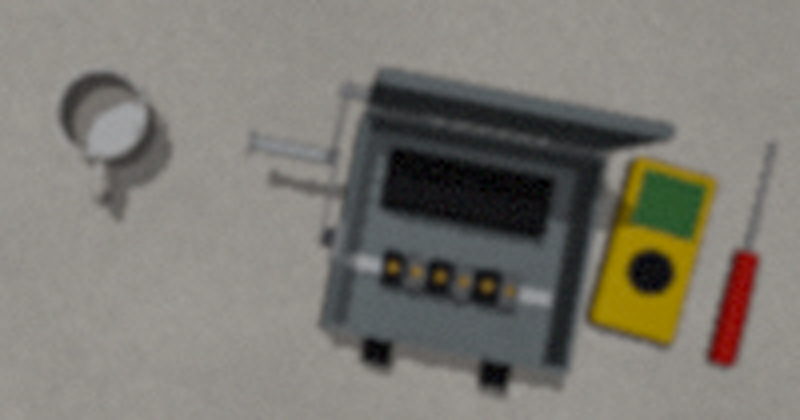

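The crop shows the pull bar from (250,143) to (333,158), the stay's lower pivot near (328,237), its upper pivot near (348,90), and the mug well clear to the left.

Run:
```python
from h import *
d=np.load('s0.npz');T=d['T'];S=d['S']
def fit(p):
    c=p.mean(0);u,s,v=np.linalg.svd(p-c,full_matrices=False);return c,v,s/np.sqrt(len(p))
# lid: outer face from scene
p=S.reshape(-1,3);p=p[np.isfinite(p).all(1)]
b=(p[:,0]>.58)&(p[:,0]<.72)&(p[:,1]>-.24)&(p[:,1]<.02)&(p[:,2]>.13)&(p[:,2]<.27)
q=p[b]
for i in range(6):
    c,v,s=fit(q);r=(q-c)@v[2];q=q[abs(r)<max(.004,1.0*r.std())]
n=v[2]*np.sign(v[2][0]);print('lid outer n',n,'c',c,len(q),s,'angle',90-np.degrees(np.arcsin(n[2])))
yaw=np.arctan2(n[1],n[0]);print('yaw',yaw,np.degrees(yaw))
ex=np.array([np.cos(yaw),np.sin(yaw),0]);ey=np.array([-ex[1],ex[0],0])
# bar top view
b=np.zeros(T.shape[:2],bool);b[172:184,248:275]=1
bt=T[b&(T[...,2]>.095)&(T[...,2]<.13)]
pS=p[(p[:,2]>.09)&(p[:,2]<.13)&(p[:,0]>.56)&(p[:,0]<.66)&(p[:,1]>.0)&(p[:,1]<.09)]
for nm,m in(('T',bt),('S',pS)):
    y=m@ey;print(nm,len(m),'y range',np.percentile(y,[1,50,99]),'x',np.median(m@ex),'z',np.percentile(m[:,2],[5,50,95]),'mean xyz',m.mean(0), 'dir',fit(m)[1][0])
# box rim & walls in e-frame
t=T.reshape(-1,3);t=t[np.isfinite(t).all(1)]
r=t[(abs(t[:,2]-.1)<.006)&(t[:,0]>.4)&(t[:,0]<.7)&(t[:,1]>-.25)&(t[:,1]<.0)]
print('rim ex',np.percentile(r@ex,[1,50,99]),'ey',np.percentile(r@ey,[1,50,99]))
lt=p[(p[:,2]>.275)&(p[:,2]<.3)&(p[:,0]>.55)&(p[:,0]<.7)&(abs(p[:,1]+.1)<.16)]
print('lid top',lt.mean(0),np.percentile(lt@ex,[2,98]),np.percentile(lt@ey,[2,98]),np.percentile(lt[:,2],[50,98]))
# stay points: outside the +y wall
for nm,P in(('T',t),('S',p)):
    y=P@ey; ymax=np.percentile(r@ey,99)
    m=P[(y>ymax+.004)&(y<ymax+.035)&(P[:,2]>.06)&(P[:,2]<.2)&(abs(P@ex-np.median(bt@ex))<.1)]
    o=np.argsort(m@ex);print(nm,np.c_[(m@ex)[o],(m@ey)[o],m[o,2]][::max(1,len(o)//25)].round(3))
```

```text
lid outer n [ 0.97378225 -0.21873387  0.06247903] c [ 0.63858042 -0.12685123  0.20829227] 2033 [0.0598098  0.03822064 0.00092292] angle 86.41788190837887
yaw -0.22095555585951676 -12.659820810717417
T 96 y range [0.13773758 0.17189694 0.20950911] x 0.5962821268305212 z [0.10956744 0.11412622 0.11999327] mean xyz [0.6196507  0.03767973 0.11449944] dir [-0.22140374 -0.97516145  0.006366  ]
S 27 y range [0.19200277 0.20560643 0.21141454] x 0.6011957128978285 z [0.10823252 0.11343327 0.1180231 ] mean xyz [0.63007866 0.06713962 0.11343   ] dir [-0.03512889  0.99017531  0.13534701]
rim ex [0.46315418 0.58192256 0.6435509 ] ey [-0.07555157 -0.00596885  0.12420621]
lid top [ 0.63087987 -0.1243486   0.28138565] [0.63578378 0.64752892] [-0.07564575  0.12000924] [0.28194576 0.28513612]
T [[0.52  0.128 0.083]
 [0.528 0.134 0.096]
 [0.531 0.134 0.099]
 [0.534 0.138 0.095]
 [0.535 0.129 0.1  ]
 [0.538 0.132 0.097]
 [0.54  0.136 0.099]
 [0.543 0.14  0.093]
 [0.553 0.139 0.102]
 [0.559 0.137 0.108]
 [0.569 0.139 0.105]
 [0.576 0.14  0.1  ]
 [0.585 0.139 0.11 ]
 [0.591 0.156 0.112]
 [0.592 0.14  0.10
[... 230 characters left out ...]
42]
 [0.637 0.141 0.152]
 [0.641 0.139 0.15 ]
 [0.642 0.143 0.158]
 [0.644 0.137 0.154]
 [0.645 0.131 0.155]
 [0.646 0.137 0.16 ]
 [0.648 0.131 0.154]]
S [[0.53  0.13  0.1  ]
 [0.533 0.135 0.098]
 [0.535 0.132 0.097]
 [0.537 0.134 0.103]
 [0.642 0.141 0.156]
 [0.644 0.143 0.156]
 [0.644 0.139 0.156]
 [0.645 0.137 0.154]
 [0.645 0.141 0.155]
 [0.647 0.138 0.156]
 [0.648 0.147 0.156]
 [0.648 0.134 0.156]
 [0.648 0.142 0.157]
 [0.649 0.14  0.155]
 [0.65  0.14  0.152]
 [0.65  0.144 0.157]
 [0.65  0.135 0.157]
 [0.65  0.13  0.157]
 [0.651 0.142 0.155]
 [0.651 0.129 0.155]
 [0.651 0.138 0.151]
 [0.652 0.133 0.156]
 [0.652 0.146 0.152]
 [0.652 0.145 0.157]
 [0.653 0.14  0.154]
 [0.653 0.14  0.15 ]]
```

```bash
cat >> h.py <<'E'
yaw=-0.221
ex=np.array([np.cos(yaw),np.sin(yaw),0]);ey=np.array([-ex[1],ex[0],0])
def delta(pos,rpy):
    o=arm.observe();A=R.from_euler('xyz',o['tcp_rot'],degrees=True);B=R.from_euler('xyz',rpy,degrees=True)
    d=A.inv().apply(np.array(pos)-o['tcp_pos']);r=(A.inv()*B).as_rotvec(degrees=True)
    print('t',o['t'],'turn',r.round(2),'shift',d.round(4),'pos',o['tcp_pos'].round(4),'F',o['contact_force'].round(2));return r,d
def e(v): return np.array([v@ex,v@ey,v[2]])
def w(a,b,z): return a*ex+b*ey+np.array([0,0,z])
E
python3 - <<'E'
from h import *
d=np.load('s0.npz')
for k in 'TS':
    p=d[k].reshape(-1,3);p=p[np.isfinite(p).all(1)]
    m=p[(p[:,0]>.15)&(p[:,0]<.7)&(p[:,1]>-.7)&(p[:,1]<-.25)&(p[:,2]>.03)&(p[:,2]<.6)]
    if len(m):print(k,len(m),m.min(0),m.max(0))
print(w(.596,.182,.36));delta(w(.596,.182,.36),[180,0,90+np.degrees(yaw)-0])
E
```

```text
T 4708 [ 0.1500997  -0.69950356  0.0300005 ] [ 0.69996491 -0.25004824  0.59997036]
S 6552 [ 0.15273711 -0.52917124  0.03003365] [ 0.61770149 -0.25003813  0.58711031]
[0.62139991 0.0469271  0.36      ]
t 0.1 turn [ -0.1   -0.06 -53.  ] shift [ 0.5855 -0.4364 -0.1206] pos [ 0.2677 -0.5917  0.2385] F [-0.45  0.55  0.36]
```

Run:
```python
from h import *
d=np.load('s0.npz')
a=d['ft'][200:384,330:512,::-1];b=d['fs'][200:384,0:182,::-1]
cv2.imwrite('pics/d.png',cv2.resize(np.hstack([a,b]),None,fx=2,fy=2))
m=d['T'][230:330:10,400:512:10];np.set_printoptions(linewidth=200,suppress=True);print((m[...,2]*1000).round());
print(d['S'][260:340:20,0:100:20].round(2))
```

```text
[[   0.    5.   -2.    2.   16.   19.    0.    2.    0.   -0.   -0. -758.]
 [  -4.    2.    2.   20.   23.   22.   19.   -2.    2.    2.   -0.   -6.]
 [   1.    2.   22.   16.   22.   25.   19.   -2.    1.    1.   -1.   -3.]
 [  -2.   16.   18.   21.   21.   18.   19.   19.   -1.   -4.    3.   -2.]
 [  33.   18.   20.   21.   22.   21.   17.   18.   23.    2.    2.   -5.]
 [ 135.   21.   18.   22.   20.   23.   17.   16.   24.   18.   -2.   -1.]
 [  -1.  205.   16.   20.   17.   20.   20.   19.   18.   20.   21.  311.]
 [  -1.    2.  169.   17.   22.   19.   19.   18.  300.  319.  333.  350.]
 [   9.    2.  231.  113.   14.   22.   17.   17.  295.  333.  335.  369.]
 [   7.    7.    8.  234.   47.   24.   21.   24.   20.  334.  336.  503.]]
[[[ 0.18 -0.45  0.2 ]
  [ 0.21 -0.43  0.19]
  [ 0.25 -0.41  0.19]
  [ 0.28 -0.38  0.18]
  [ 0.19 -0.31  0.  ]]

 [[ 0.17 -0.48  0.14]
  [ 0.2  -0.46  0.13]
  [ 0.24 -0.43  0.13]
  [ 0.28 -0.41  0.12]
  [ 0.24 -0.36 -0.  ]]

 [[ 0.16 -0.51  0.08]
  [ 0.2  -0.48  0.07]
  [ 0.23 -0.46  0.06]
  [ 0.27 -0.43  0.05]
  [ 0.31 -0.41  0.04]]

 [[ 0.16 -0.54  0.02]
  [ 0.2  -0.52  0.02]
  [ 0.24 -0.49  0.02]
  [ 0.29 -0.47  0.02]
  [ 0.33 -0.44  0.02]]]
```

View pics/d.png

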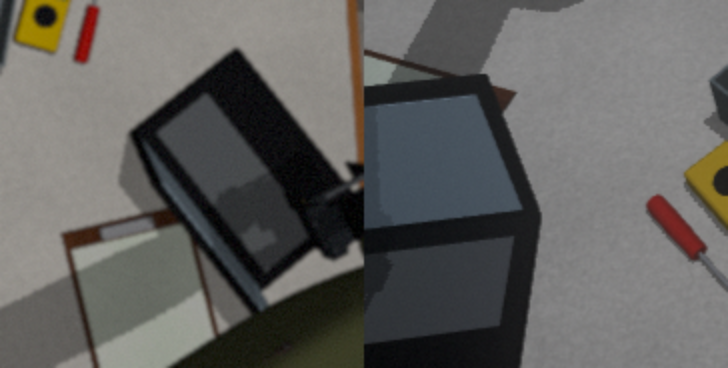

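The black object is a laptop with its screen rising to about 0.235 m. I lift first and then cross over it.

>>> play_rows --pt "0 0 0 0 0 -0.06 100" --pt "0 0 0 0 0 -0.12 100" --pt "0 0 -10 0.03 -0.022 -0.16 100" --pt "0 0 -20 0.078 -0.058 -0.16 100" --pt "0 0 -30 0.127 -0.094 -0.16 100"

```text
t: 0.72
tcp_pos: [0.3453, -0.453, 0.3999]
tcp_rot: [180.0, -0.0, 54.6]
contact_force: [1.1, 0.4, -0.6]
grip_width: 0.095
grasp_force: 0.0
```

```bash
python3 -c "
from h import *
delta(w(.596,.182,.40),[180,0,77.34])"
```

```text
t 0.725 turn [ 4.000e-02  1.000e-02 -2.274e+01] shift [ 5.675e-01 -6.450e-02 -1.000e-04] pos [ 0.3453 -0.453   0.3999] F [ 1.07  0.39 -0.55]
```

>>> play_rows --pt "0 0 -9 0.06 -0.007 0 100" --pt "0 0 -18 0.12 -0.014 0 100" --pt "0 0 -23 0.18 -0.02 0 100" --pt "0 0 -23 0.24 -0.027 0 100" --pt "0 0 -23 0.3 -0.034 0 100"

```text
t: 1.35
tcp_pos: [0.4926, -0.1888, 0.3992]
tcp_rot: [-180.0, -0.0, 77.3]
contact_force: [0.0, -0.7, -0.3]
grip_width: 0.0951
grasp_force: 0.0
```

```bash
python3 -c "
from h import *
delta(w(.596,.182,.40),[180,0,77.34])"
```

```text
t 1.35 turn [-0.02 -0.   -0.01] shift [ 0.2582  0.074  -0.0008] pos [ 0.4926 -0.1888  0.3992] F [ 0.03 -0.75 -0.32]
```

>>> play_rows --pt "0 0 0 0.06 0.017 0 100" --pt "0 0 0 0.12 0.034 0 100" --pt "0 0 0 0.18 0.051 0 100" --pt "0 0 0 0.24 0.068 0 100" --pt "0 0 0 0.258 0.074 0.04 100"

```text
t: 1.98
tcp_pos: [0.623, 0.0481, 0.3624]
tcp_rot: [179.6, -0.1, 77.6]
contact_force: [-0.5, -1.2, -0.8]
grip_width: 0.0949
grasp_force: 0.0
```

>>> play_rows --pt "0 0 0 0 0 0.05 100" --pt "0 0 0 0 0 0.1 100" --pt "0 0 0 0 0 0.15 100" --pt "0 0 0 0 0 0.16 100"

```text
t: 2.48
tcp_pos: [0.618, 0.0449, 0.1944]
tcp_rot: [-179.5, 0.1, 77.3]
contact_force: [-0.3, -0.7, -0.0]
grip_width: 0.0949
grasp_force: 0.0
```

Run:
```python
from h import *
delta(w(.596,.182,.115),[180,0,77.34])
s=snap('wrist','pics/w1.png');W=cloud(s)
m=W[(W[...,2]>.10)&(W[...,2]<.13)]
q=np.c_[m@ex,m@ey,m[:,2]];q=q[(abs(q[:,0]-.596)<.03)&(q[:,1]>.15)&(q[:,1]<.23)]
print(len(q),np.percentile(q,[1,25,50,75,99],axis=0))
```

```text
t 2.475 turn [-0.51  0.11  0.  ] shift [0.0029 0.0036 0.0794] pos [0.618  0.0449 0.1944] F [-0.3  -0.72 -0.01]
921 [[0.59105806 0.1506824  0.10212097]
 [0.5962551  0.167624   0.11155391]
 [0.59898693 0.18444288 0.11270985]
 [0.60189025 0.20052048 0.11363195]
 [0.60663792 0.21068704 0.11688873]]
```

View pics/w1.png

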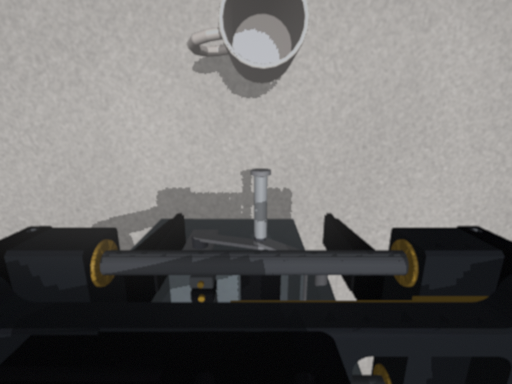

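The wrist view shows the bar at column 261, rows 170–238, close to mid-way between the fingers. The mug is well clear.

>>> play_rows --pt "0 0 0 0 0.001 0.03 100" --pt "0 0 0 0 0.002 0.06 100" --pt "0 0 0 0 0.002 0.082 100" --pt "0 0 0 0 0.002 0.082 100" --pt "0 0 0 0 0.002 0.082 100"

```text
t: 3.15
tcp_pos: [0.6239, 0.0444, 0.1195]
tcp_rot: [179.8, -0.0, 77.3]
contact_force: [0.5, -0.4, -0.8]
grip_width: 0.095
grasp_force: 0.0
```

Run:
```python
from h import *
o=arm.observe();print(e(o['tcp_pos']));delta(w(.598,.182,.115),[180,0,77.34])
s=snap('wrist');W=cloud(s);s2=snap('scene');W2=cloud(s2)
for W in(W,cloud(snap('top'))):
    m=W[(W[...,2]>.10)&(W[...,2]<.13)]
    q=np.c_[m@ex,m@ey,m[:,2]];q=q[(abs(q[:,0]-.596)<.02)&(q[:,1]>.15)&(q[:,1]<.23)]
    print(len(q),np.percentile(q,[1,25,50,75,99],axis=0))
F=[arm.observe()['contact_force'] for _ in range(3)];print(F)
```

```text
[0.5990279  0.18010097 0.11952235]
t 3.15 turn [ 0.15 -0.03  0.  ] shift [ 0.0019 -0.001   0.0045] pos [0.6239 0.0444 0.1195] F [ 0.52 -0.39 -0.82]
1421 [[0.59126565 0.15047887 0.10191762]
 [0.59595148 0.18123257 0.11137311]
 [0.59900844 0.19353053 0.11276429]
 [0.60205649 0.20565818 0.11364313]
 [0.60678906 0.21063926 0.11701258]]Traceback (most recent call last):
  File "<stdin>", line 7, in <module>
    return _quantile_unchecked(
        a, q, axis, out, overwrite_input, method, keepdims, weights)
    return _ureduce(a,
                    func=_quantile_ureduce_func,
    ...<5 lines>...
                    overwrite_input=overwrite_input,
                    method=method)
    r = func(a, **kwargs)
    result = _quantile(arr,
                       quantiles=q,
    ...<2 lines>...
                       out=out,
                       weights=wgt)
    slices_having_nans = np.isnan(arr[-1, ...])
                                  ~~~^^^^^^^^^
IndexError: index -1 is out of bounds for axis 0 with size 0
```

>>> play_rows --pt "0 0 0 0.001 0 0.004 100" --pt "0 0 0 0.001 0 0.004 60" --pt "0 0 0 0.001 0 0.004 30" --pt "0 0 0 0.001 0 0.004 20" --pt "0 0 0 0.001 0 0.004 20" --squeeze 25

```text
t: 3.92
tcp_pos: [0.623, 0.0454, 0.1137]
tcp_rot: [180.0, -0.0, 77.3]
contact_force: [-0.6, 0.4, -0.4]
grip_width: 0.0606
grasp_force: 0.0
```

```bash
cat >> h.py <<'E'
ns=np.array([-np.sin(.54),0,np.cos(.54)]);ts=np.array([np.cos(.54),0,np.sin(.54)])
def force(n=8):
    f=[];
    for _ in range(n): vision.snapshot('wrist');o=arm.observe();f.append(np.r_[e(o['contact_force']),e(o['tcp_pos'])])
    f=np.array(f);m=f.mean(0);print('t',o['t'],'F e',m[:3].round(2),'sd',f.std(0)[:3].round(2),'tcp e',m[3:].round(4),'along n',(m[:3]@ns).round(2),'along t',(m[:3]@ts).round(2),'grip',o['grip_width'].round(4),o['grasp_force'].round(1))
    return m
E
python3 -c "
from h import *
force()"
```

```text
Traceback (most recent call last):
  File "h.py", line 25, in force
    f=np.array(f);m=f.mean(0);print('t',o['t'],'F e',m[:3].round(2),'sd',f.std(0)[:3].round(2),'tcp e',m[3:].round(4),'along n',(m[:3]@ns).round(2),'along t',(m[:3]@ts).round(2),'grip',o['grip_width'].round(4),o['grasp_force'].round(1))
                                                                                                                                                                                         ^^^^^^^^^^^^^^^^^^^^^
AttributeError: 'float' object has no attribute 'round'
```

```bash
sed -i "s/o\['grip_width'\].round(4),o\['grasp_force'\].round(1)/round(o['grip_width'],4),round(o['grasp_force'],1)/" h.py
python3 -c "
from h import *
force(10)"
```

```text
t 4.825 F e [-0.05  0.26 -0.1 ] sd [0.45 0.56 0.28] tcp e [0.5979 0.1808 0.1137] along n -0.06 along t -0.09 grip 0.019 0.0
```

Bias is about zero. I close on the bar.

>>> play_rows --pt "0 0 0 0 0 0 16" --pt "0 0 0 0 0 0 12" --pt "0 0 0 0 0 0 8" --pt "0 0 0 0 0 0 0" --pt "0 0 0 0 0 0 0" --squeeze 25

```text
t: 5.45
tcp_pos: [0.6232, 0.0453, 0.1138]
tcp_rot: [180.0, -0.0, 77.3]
contact_force: [1.1, 0.2, 0.1]
grip_width: 0.0112
grasp_force: 25.0
```

```bash
python3 -c "
from h import *
force(8)"
```

```text
t 5.85 F e [ 0.98 -0.13 -0.05] sd [0.57 0.31 0.56] tcp e [0.5981 0.1808 0.1137] along n -0.55 along t 0.82 grip 0.0116 25.0
```

>>> play_rows --pt "0 0 0 0 -0.0003 -0.001 0" --pt "0 0 0 0 -0.0006 -0.002 0" --pt "0 0 0 0 -0.0009 -0.003 0" --pt "0 0 0 0 -0.0009 -0.003 0"

```text
t: 6.35
tcp_pos: [0.6222, 0.0456, 0.1165]
tcp_rot: [180.0, -0.0, 77.3]
contact_force: [3.2, 0.7, -2.3]
grip_width: 0.0113
grasp_force: 25.0
```

```bash
python3 -c "
from h import *
force(6)"
```

```text
t 6.65 F e [ 3.05  0.58 -2.63] sd [0.15 0.36 0.26] tcp e [0.597  0.1809 0.1166] along n -3.82 along t 1.26 grip 0.0113 25.0
```

>>> play_rows --pt "0 0 0 0 0 -0.001 0" --pt "0 0 0 0 0 -0.002 0" --pt "0 0 0 0 0 -0.003 0" --pt "0 0 0 0 0 -0.003 0"

```text
t: 7.15
tcp_pos: [0.6215, 0.0457, 0.1193]
tcp_rot: [-179.9, 0.0, 77.3]
contact_force: [0.0, 0.4, -3.4]
grip_width: 0.0114
grasp_force: 25.0
```

```bash
python3 -c "
from h import *
force(6)"
```

```text
t 7.45 F e [-1.34  0.32 -2.94] sd [0.35 0.54 0.45] tcp e [0.5964 0.1808 0.1193] along n -1.83 along t -2.66 grip 0.0112 25.0
```

>>> play_rows --pt "0 0 0 0 -0.0004 -0.001 0" --pt "0 0 0 0 -0.0008 -0.002 0" --pt "0 0 0 0 -0.0011 -0.003 0" --pt "0 0 0 0 -0.0011 -0.003 0"

```text
t: 7.95
tcp_pos: [0.6205, 0.0459, 0.1224]
tcp_rot: [-179.9, 0.0, 77.3]
contact_force: [-3.4, 2.7, -4.0]
grip_width: 0.0112
grasp_force: 25.0
```

```bash
python3 -c "
from h import *
force(6)"
```

```text
t 8.25 F e [-4.42  0.81 -3.91] sd [0.56 0.49 0.68] tcp e [0.5954 0.1808 0.1223] along n -1.08 along t -5.81 grip 0.0115 25.0
```

>>> play_rows --pt "0 0 0 0 -0.0008 -0.0005 0" --pt "0 0 0 0 -0.0016 -0.0015 0" --pt "0 0 0 0 -0.0023 -0.0025 0" --pt "0 0 0 0 -0.0023 -0.0025 0"

```text
t: 8.75
tcp_pos: [0.619, 0.0462, 0.1255]
tcp_rot: [180.0, 0.0, 77.3]
contact_force: [-3.4, 0.4, -4.2]
grip_width: 0.0114
grasp_force: 25.0
```

```bash
python3 -c "
from h import *
force(6)"
```

```text
t 9.05 F e [-3.54 -0.06 -3.16] sd [0.53 0.48 0.63] tcp e [0.5938 0.1808 0.1254] along n -0.89 along t -4.66 grip 0.0115 25.0
```

>>> play_rows --pt "0 0 0 0 -0.0008 -0.0005 0" --pt "0 0 0 0 -0.0017 -0.0012 0" --pt "0 0 0 0 -0.0025 -0.002 0" --pt "0 0 0 0 -0.0025 -0.002 0"

```text
t: 9.55
tcp_pos: [0.6172, 0.0467, 0.128]
tcp_rot: [179.9, -0.0, 77.3]
contact_force: [0.1, -0.4, -1.3]
grip_width: 0.0116
grasp_force: 25.0
```

```bash
python3 -c "
from h import *
force(6)"
```

```text
t 9.85 F e [ 0.86 -0.39 -0.4 ] sd [0.77 0.47 0.51] tcp e [0.592  0.1809 0.1279] along n -0.78 along t 0.53 grip 0.0115 25.0
```

>>> play_rows --pt "0 0 0 0 -0.0005 -0.0008 0" --pt "0 0 0 0 -0.001 -0.0017 0" --pt "0 0 0 0 -0.001 -0.0017 0"

```text
t: 10.22
tcp_pos: [0.6161, 0.047, 0.1295]
tcp_rot: [179.9, -0.0, 77.3]
contact_force: [3.9, -0.7, -0.3]
grip_width: 0.0115
grasp_force: 25.0
```

```bash
python3 -c "
from h import *
force(6)"
```

```text
t 10.525 F e [ 4.95 -0.25  0.24] sd [0.4  0.34 0.24] tcp e [0.5908 0.1809 0.1294] along n -2.34 along t 4.37 grip 0.0115 25.0
```

>>> play_rows --pt "0 0 0 0 0.0001 -0.0008 0" --pt "0 0 0 0 -0.0003 -0.0016 0" --pt "0 0 0 0 -0.0003 -0.0016 0"

```text
t: 10.9
tcp_pos: [0.6154, 0.0471, 0.1306]
tcp_rot: [179.9, -0.0, 77.3]
contact_force: [5.4, -1.4, 0.2]
grip_width: 0.0112
grasp_force: 25.0
```

```bash
python3 -c "
from h import *
force(6)"
```

```text
t 11.2 F e [ 5.86 -0.42 -0.46] sd [0.32 0.47 0.35] tcp e [0.5901 0.1809 0.1306] along n -3.41 along t 4.79 grip 0.0113 25.0
```

>>> play_rows --pt "0 0 0 0 0.0005 -0.0003 0" --pt "0 0 0 0 0.0003 -0.0011 0" --pt "0 0 0 0 0.0003 -0.0011 0" --pt "0 0 0 0 0.0003 -0.0011 0"

```text
t: 11.7
tcp_pos: [0.6152, 0.0472, 0.1313]
tcp_rot: [-180.0, 0.0, 77.3]
contact_force: [3.5, -0.7, -1.4]
grip_width: 0.0113
grasp_force: 25.0
```

```bash
python3 -c "
from h import *
force(6)"
```

```text
t 12.0 F e [ 3.75 -0.12 -2.07] sd [0.37 0.26 0.51] tcp e [0.5899 0.1808 0.1313] along n -3.7 along t 2.15 grip 0.0113 25.0
```

>>> play_rows --pt "0 0 0 0 0 -0.0005 0" --pt "0 0 0 0 -0.0002 -0.001 0" --pt "0 0 0 0 -0.0002 -0.001 0"

```text
t: 12.38
tcp_pos: [0.6148, 0.0472, 0.1322]
tcp_rot: [-179.9, 0.0, 77.3]
contact_force: [2.7, -0.6, -3.0]
grip_width: 0.0112
grasp_force: 25.0
```

```bash
python3 -c "
from h import *
force(6)"
```

```text
t 12.675 F e [ 2.76 -0.24 -3.62] sd [0.53 0.48 0.43] tcp e [0.5896 0.1808 0.1322] along n -4.52 along t 0.5 grip 0.0116 25.0
```

>>> play_rows --pt "0 0 0 0 -0.0002 -0.0004 0" --pt "0 0 0 0 -0.0005 -0.0008 0" --pt "0 0 0 0 -0.0005 -0.0008 0"

```text
t: 13.05
tcp_pos: [0.6144, 0.0473, 0.1331]
tcp_rot: [-180.0, 0.0, 77.3]
contact_force: [2.5, -0.5, -4.9]
grip_width: 0.0112
grasp_force: 25.0
```

```bash
python3 -c "
from h import *
force(8)"
```

```text
t 13.45 F e [ 1.66 -0.21 -5.05] sd [0.47 0.7  0.5 ] tcp e [0.5892 0.1808 0.1331] along n -5.18 along t -1.17 grip 0.0117 25.0
```

>>> play_rows --pt "0 0 0 0 -0.0004 -0.0003 0" --pt "0 0 0 0 -0.0004 -0.0003 0"

```text
t: 13.7
tcp_pos: [0.6142, 0.0473, 0.1336]
tcp_rot: [-180.0, 0.0, 77.3]
contact_force: [0.9, -0.6, -4.6]
grip_width: 0.0116
grasp_force: 25.0
```

```bash
python3 -c "
from h import *
force(8)"
```

```text
t 14.1 F e [ 1.27 -0.56 -5.44] sd [0.62 0.52 0.44] tcp e [0.5889 0.1808 0.1336] along n -5.32 along t -1.71 grip 0.0117 25.0
```

>>> play_rows --pt "0 0 0 0 0.0005 0.0009 0" --pt "0 0 0 0 0.001 0.0016 0" --pt "0 0 0 0 0.001 0.0016 0"

```text
t: 14.48
tcp_pos: [0.6152, 0.0471, 0.1321]
tcp_rot: [-180.0, 0.0, 77.3]
contact_force: [-0.9, -0.7, -3.5]
grip_width: 0.0114
grasp_force: 25.0
```

```bash
python3 -c "
from h import *
force(6)"
```

```text
t 14.775 F e [-0.72 -0.6  -4.03] sd [0.42 0.65 0.24] tcp e [0.5899 0.1808 0.1321] along n -3.08 along t -2.69 grip 0.0114 25.0
```

>>> play_rows --pt "0 0 0 0 0 0 60" --pt "0 0 0 0 0 0 60" --pt "0 0 0 0 0 0 60" --pt "0 0 0 0 0 0 60" --pt "0 0 0 0 0 0 60"

```text
t: 15.4
tcp_pos: [0.6154, 0.0471, 0.1322]
tcp_rot: [180.0, -0.0, 77.3]
contact_force: [-0.7, 0.5, -0.6]
grip_width: 0.0543
grasp_force: 0.0
```

>>> play_rows --pt "0 0 0 0 0 -0.03 60" --pt "0 0 0 0 0 -0.08 60" --pt "0 0 0 0 0 -0.13 30" --pt "0 0 0 0 0 -0.18 0" --pt "0 0 0 0 0 -0.24 0"

```text
t: 16.02
tcp_pos: [0.6147, 0.0471, 0.3727]
tcp_rot: [-179.9, 0.0, 77.3]
contact_force: [-0.1, -0.3, 0.5]
grip_width: 0.0328
grasp_force: 0.0
```

Run:
```python
from h import *
o=arm.observe();print(e(o['tcp_pos']),o['grip_width'],o['contact_force'])
W=cloud(snap('top'));s=snap('scene');S=cloud(s)
m=W[(W[...,2]>.10)&(W[...,2]<.15)]
q=np.c_[m@ex,m@ey,m[:,2]];q=q[(abs(q[:,0]-.59)<.03)&(q[:,1]>.16)&(q[:,1]<.23)]
print('top bar',len(q),np.median(q,axis=0) if len(q) else '')
m=S[(S[...,2]>.10)&(S[...,2]<.15)]
q=np.c_[m@ex,m@ey,m[:,2]];q=q[(abs(q[:,0]-.59)<.03)&(q[:,1]>.16)&(q[:,1]<.23)]
print('scene bar',len(q),np.median(q,axis=0) if len(q) else '')
p=S.reshape(-1,3);p=p[np.isfinite(p).all(1)];E_=np.c_[p@ex,p@ey,p[:,2]]
b=(abs(E_[:,0]-.65)<.06)&(E_[:,1]>-.06)&(E_[:,1]<.11)&(E_[:,2]>.13)&(E_[:,2]<.27);q=E_[b]
k=np.polyfit(q[:,2],q[:,0],1)
for i in range(6): r=q[:,0]-np.polyval(k,q[:,2]);q=q[abs(r)<.005];k=np.polyfit(q[:,2],q[:,0],1)
print('lid',len(q),'angle',90+np.degrees(np.arctan(k[0])),'x at z=.1,.28',np.polyval(k,[.1,.28]))
cv2.imwrite('pics/s2.png',cv2.resize(s['frame'][130:310,130:330,::-1],None,fx=3,fy=3))
delta(w(.72,.024,.38),[180,0,77.34])
```

```text
[0.58945985 0.18069843 0.37271356] 0.03282605484613696 [-0.09296712 -0.29986151  0.49895957]
top bar 0 
scene bar 2 [0.59975166 0.20883933 0.12617128]
lid 1472 angle 89.94031293979282 x at z=.1,.28 [0.65813057 0.65794306]
t 16.125 turn [ 0.84 -0.18 -0.  ] shift [-0.1574  0.1277  0.0034] pos [0.6176 0.0471 0.382 ] F [ 0.81 -0.18  1.05]
```

View pics/s2.png

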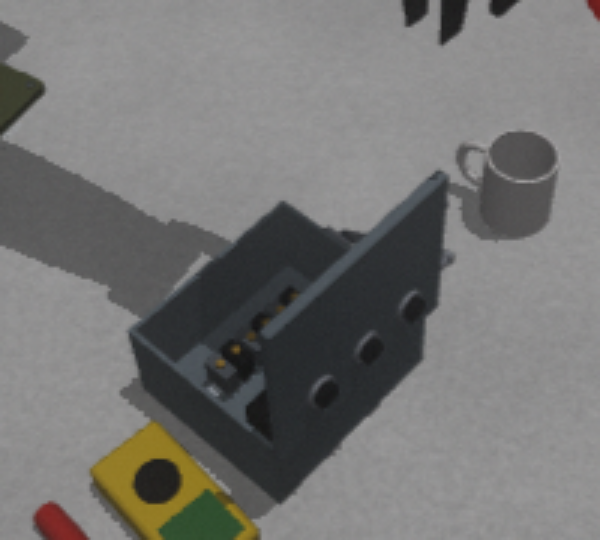

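The lid stands at about 90° with nothing touching it, and the bar's tip is about 17 mm above where it started, so the knee has stayed past centre. I go behind the lid with the fingers shut.

>>> play_rows --pt "0 0 0 -0.03 0.03 0 0" --pt "0 0 0 -0.07 0.065 0 0" --pt "0 0 0 -0.11 0.1 0 0" --pt "0 0 0 -0.15 0.128 0 0" --pt "0 0 0 -0.157 0.128 0 0"

```text
t: 16.75
tcp_pos: [0.7062, -0.1371, 0.37]
tcp_rot: [-179.9, 0.0, 77.1]
contact_force: [-0.6, 0.6, 0.0]
grip_width: 0.0003
grasp_force: 0.0
```

>>> play_rows --pt "0 0 0 0 0 0.03 0" --pt "0 0 0 0 0 0.07 0" --pt "0 0 0 0 0 0.1 0" --pt "0 0 0 0 0 0.1 0" --pt "0 0 0 0 0 0.1 0"

```text
t: 17.38
tcp_pos: [0.7062, -0.1336, 0.2738]
tcp_rot: [179.9, -0.0, 77.4]
contact_force: [0.4, -0.5, 0.8]
grip_width: 0.0005
grasp_force: 0.0
```

```bash
python3 -c "
from h import *
force(4);delta(w(.658+.013,.024,.28),[180,0,77.34])"
```

```text
t 17.575 F e [-0.23 -0.19  0.08] sd [0.33 0.16 0.17] tcp e [0.7188 0.0241 0.2747] along n 0.19 along t -0.15 grip 0.0005 0.0
t 17.575 turn [0.19 0.01 0.01] shift [ 0.0001 -0.0477 -0.0058] pos [ 0.7065 -0.1342  0.2744] F [ 0.04 -0.48 -0.09]
```

```bash
cat >> h.py <<'E'
def lid(ths,r=.16):
    a=e(arm.observe()['tcp_pos'])
    for th in ths:
        t=np.radians(th);x=.645-r*np.cos(t)+.013*np.sin(t)+.012;z=.1+r*np.sin(t)+.013*np.cos(t)+.025
        print(th,'y %.4f z %.4f'%(x-a[0],a[2]-z))
E
python3 -c "
from h import *
lid([93,90,87,84,81,78,75,72,69,66,63,60])"
```

```text
93 y -0.0404 z -0.0097
90 y -0.0487 z -0.0106
87 y -0.0571 z -0.0111
84 y -0.0655 z -0.0111
81 y -0.0739 z -0.0107
78 y -0.0823 z -0.0098
75 y -0.0906 z -0.0085
72 y -0.0988 z -0.0068
69 y -0.1069 z -0.0046
66 y -0.1149 z -0.0021
63 y -0.1228 z 0.0009
60 y -0.1305 z 0.0043
```

>>> play_rows --pt "0 0 0 0 -0.02 -0.005 0" --pt "0 0 0 0 -0.04 -0.01 0" --pt "0 0 0 0 -0.049 -0.0106 0" --pt "0 0 0 0 -0.057 -0.0111 0" --pt "0 0 0 0 -0.0655 -0.0111 0"

```text
t: 18.2
tcp_pos: [0.644, -0.1203, 0.2848]
tcp_rot: [179.6, -0.0, 77.3]
contact_force: [6.9, -0.8, 0.9]
grip_width: 0.0003
grasp_force: 3.4
```

```bash
python3 -c "
from h import *
force(3);lid([84,81,78,75,72,69,66])"
```

```text
t 18.35 F e [4.19 0.36 2.86] sd [0.66 0.71 0.57] tcp e [0.6538 0.0238 0.2848] along n 0.3 along t 5.07 grip 0.0005 2.2
84 y -0.0006 z -0.0007
81 y -0.0090 z -0.0003
78 y -0.0173 z 0.0005
75 y -0.0256 z 0.0018
72 y -0.0339 z 0.0036
69 y -0.0420 z 0.0057
66 y -0.0500 z 0.0083
```

Contact is about 5–7 N and the lid is giving, so I keep following the arc.

>>> play_rows --pt "0 0 0 0 -0.009 0 0" --pt "0 0 0 0 -0.0173 0.0009 0" --pt "0 0 0 0 -0.0256 0.0022 0" --pt "0 0 0 0 -0.0339 0.004 0" --pt "0 0 0 0 -0.042 0.0061 0"

```text
t: 18.98
tcp_pos: [0.6029, -0.1111, 0.28]
tcp_rot: [179.6, 0.0, 77.3]
contact_force: [6.0, -1.2, 6.8]
grip_width: 0.0005
grasp_force: 3.4
```

```bash
python3 -c "
from h import *
force(3);lid([69,66,63,60,57,54,51,48])"
```

```text
t 19.125 F e [ 3.07 -0.2   5.11] sd [0.28 0.22 0.55] tcp e [0.6117 0.0238 0.2795] along n 2.8 along t 5.26 grip 0.0007 2.3
69 y 0.0000 z 0.0003
66 y -0.0080 z 0.0029
63 y -0.0158 z 0.0059
60 y -0.0235 z 0.0093
57 y -0.0310 z 0.0131
54 y -0.0383 z 0.0173
51 y -0.0454 z 0.0218
48 y -0.0522 z 0.0268
```

>>> play_rows --pt "0 0 0 0 -0.008 0.0027 0" --pt "0 0 0 0 -0.0158 0.0057 0" --pt "0 0 0 0 -0.0235 0.0091 0" --pt "0 0 0 0 -0.031 0.0129 0" --pt "0 0 0 0 -0.0383 0.0171 0"

```text
t: 19.75
tcp_pos: [0.565, -0.1027, 0.2629]
tcp_rot: [179.7, 0.0, 77.3]
contact_force: [1.1, -0.3, 7.0]
grip_width: 0.0004
grasp_force: 3.0
```

```bash
python3 -c "
from h import *
force(3);lid([54,51,48,45,42,39])"
```

```text
t 19.9 F e [ 1.84 -0.03  6.4 ] sd [0.27 0.55 1.09] tcp e [0.5728 0.0237 0.2619] along n 4.54 along t 4.87 grip 0.0006 2.0
54 y 0.0006 z -0.0003
51 y -0.0065 z 0.0042
48 y -0.0133 z 0.0092
45 y -0.0199 z 0.0144
42 y -0.0261 z 0.0200
39 y -0.0321 z 0.0260
```

>>> play_rows --pt "0 0 0 0 -0.0067 0.0044 0" --pt "0 0 0 0 -0.0135 0.0094 0" --pt "0 0 0 0 -0.02 0.0146 0" --pt "0 0 0 0 -0.0263 0.0202 0" --pt "0 0 0 0 -0.0323 0.0262 0"

```text
t: 20.52
tcp_pos: [0.5328, -0.0954, 0.2359]
tcp_rot: [179.9, 0.0, 77.3]
contact_force: [0.2, 0.4, 6.4]
grip_width: 0.0007
grasp_force: 2.7
```

```bash
python3 -c "
from h import *
force(3);lid([39,36,33,30,27,24])"
```

```text
t 20.675 F e [-0.14  0.09  4.03] sd [0.5  0.19 1.47] tcp e [0.5398 0.0238 0.2346] along n 3.53 along t 1.95 grip 0.0003 1.4
39 y 0.0009 z -0.0013
36 y -0.0047 z 0.0049
33 y -0.0100 z 0.0115
30 y -0.0150 z 0.0182
27 y -0.0196 z 0.0253
24 y -0.0238 z 0.0325
```

>>> play_rows --pt "0 0 0 0 -0.005 0.006 0" --pt "0 0 0 0 -0.0103 0.0125 0" --pt "0 0 0 0 -0.0153 0.0193 0" --pt "0 0 0 0 -0.02 0.0263 0" --pt "0 0 0 0 -0.0242 0.0335 0"

```text
t: 21.3
tcp_pos: [0.5084, -0.0898, 0.2011]
tcp_rot: [-180.0, 0.0, 77.3]
contact_force: [-1.3, 0.3, 5.7]
grip_width: 0.0004
grasp_force: 2.4
```

```bash
python3 -c "
from h import *
force(3);lid([24,21,18,15,12,9,6])"
```

```text
t 21.45 F e [-0.4  -0.29  1.19] sd [0.51 0.49 1.73] tcp e [0.5151 0.0238 0.1998] along n 1.23 along t 0.27 grip 0.0008 0.1
24 y 0.0008 z -0.0022
21 y -0.0030 z 0.0053
18 y -0.0064 z 0.0130
15 y -0.0095 z 0.0208
12 y -0.0121 z 0.0288
9 y -0.0143 z 0.0369
6 y -0.0160 z 0.0451
```

Now slower, about 2.5° per row (0.35 rad/s).

>>> play_rows --pt "0 0 0 0 -0.003 0.006 0" --pt "0 0 0 0 -0.0055 0.0115 0" --pt "0 0 0 0 -0.008 0.0175 0" --pt "0 0 0 0 -0.0103 0.0235 0" --pt "0 0 0 0 -0.0122 0.029 0"

```text
t: 22.08
tcp_pos: [0.4963, -0.0871, 0.1715]
tcp_rot: [-179.9, 0.0, 77.3]
contact_force: [-0.8, 0.6, 4.3]
grip_width: 0.0002
grasp_force: 2.2
```

```bash
python3 -c "
from h import *
force(3);lid([12,9,6,4,2,0])"
```

```text
t 22.225 F e [ 0.02 -0.06  1.38] sd [0.66 0.3  1.06] tcp e [0.5031 0.0238 0.1707] along n 1.17 along t 0.72 grip 0.0005 0.0
12 y -0.0000 z -0.0003
9 y -0.0022 z 0.0078
6 y -0.0040 z 0.0160
4 y -0.0049 z 0.0216
2 y -0.0057 z 0.0271
0 y -0.0062 z 0.0327
```

>>> play_rows --pt "0 0 0 0 -0.0015 0.006 0" --pt "0 0 0 0 -0.003 0.012 0" --pt "0 0 0 0 -0.0042 0.0175 0" --pt "0 0 0 0 -0.005 0.0225 0" --pt "0 0 0 0 -0.0055 0.0265 0"

```text
t: 22.85
tcp_pos: [0.4909, -0.0859, 0.1443]
tcp_rot: [-180.0, -0.0, 77.3]
contact_force: [-2.1, 0.1, 4.9]
grip_width: 0.0004
grasp_force: 2.1
```

```bash
python3 -c "
from h import *
force(3);lid([2,1,0])"
```

```text
t 23.0 F e [-0.54  0.04  0.78] sd [0.82 0.42 1.25] tcp e [0.4978 0.0238 0.1439] along n 0.95 along t -0.06 grip 0.0005 0.0
2 y -0.0003 z 0.0004
1 y -0.0006 z 0.0031
0 y -0.0008 z 0.0059
```

>>> play_rows --pt "0 0 0 0 -0.0003 0.0015 0" --pt "0 0 0 0 -0.0005 0.003 0" --pt "0 0 0 0 -0.0006 0.0045 0"

```text
t: 23.38
tcp_pos: [0.4907, -0.0858, 0.1405]
tcp_rot: [180.0, 0.0, 77.3]
contact_force: [-0.7, 0.1, 3.7]
grip_width: 0.0004
grasp_force: 2.0
```

>>> play_rows --pt "0 0 0 0 0 0.0005 0" --pt "0 0 0 0 0 0.001 0"

```text
t: 23.62
tcp_pos: [0.4906, -0.0858, 0.1393]
tcp_rot: [180.0, -0.0, 77.3]
contact_force: [-1.3, 0.5, 4.8]
grip_width: 0.0004
grasp_force: 2.0
```

```bash
python3 -c "
from h import *
force(3);lid([1,0])"
```

```text
t 23.775 F e [-1.34  0.43  3.76] sd [0.23 0.4  0.7 ] tcp e [0.4975 0.0238 0.1393] along n 3.92 along t 0.78 grip 0.0001 1.8
1 y -0.0002 z -0.0015
0 y -0.0005 z 0.0013
```

>>> play_rows --pt "0 0 0 0 0 0.0005 0" --pt "0 0 0 0 0 0.001 0" --pt "0 0 0 0 0 0.001 0"

```text
t: 24.15
tcp_pos: [0.4905, -0.0858, 0.1383]
tcp_rot: [-180.0, -0.0, 77.3]
contact_force: [-2.4, -0.2, 4.7]
grip_width: 0.0003
grasp_force: 2.1
```

```bash
python3 -c "
from h import *
force(3);lid([1,0])"
```

```text
t 24.3 F e [-1.44  0.41  3.73] sd [0.25 0.45 0.31] tcp e [0.4974 0.0238 0.1383] along n 3.94 along t 0.68 grip 0.0001 2.1
1 y -0.0001 z -0.0025
0 y -0.0004 z 0.0003
```

>>> play_rows --pt "0 0 0 0 0 0.0003 0" --pt "0 0 0 0 0 0.0007 0" --pt "0 0 0 0 0 0.0007 0"

```text
t: 24.68
tcp_pos: [0.4905, -0.0858, 0.1382]
tcp_rot: [-180.0, 0.0, 77.3]
contact_force: [-3.7, 0.8, 7.7]
grip_width: 0.0005
grasp_force: 3.9
```

```bash
python3 -c "
from h import *
force(3)"
```

```text
t 24.825 F e [-3.47 -0.28  7.66] sd [0.64 0.38 0.18] tcp e [0.4974 0.0238 0.1382] along n 8.36 along t 0.96 grip 0.0001 3.9
```

The tip has stopped at 0.1132 m, which is the shut height, and the force is rising without motion, so the lid is on its stop. I back off and check.

>>> play_rows --pt "0 0 0 0 0 -0.01 0" --pt "0 0 0 0 0 -0.05 0" --pt "0 0 0 0 0 -0.1 0" --pt "0 0 0 0 0 -0.15 0" --pt "0 0 0 0 0 -0.15 0"

```text
t: 25.45
tcp_pos: [0.4928, -0.0864, 0.2931]
tcp_rot: [179.4, 0.0, 77.3]
contact_force: [0.1, -0.4, -1.5]
grip_width: 0.0003
grasp_force: 0.0
```

Run:
```python
from h import *
force(3)
s=snap('scene');p=cloud(s).reshape(-1,3);p=p[np.isfinite(p).all(1)];q=np.c_[p@ex,p@ey,p[:,2]]
q=q[(q[:,0]>.47)&(q[:,0]<.64)&(q[:,1]>-.06)&(q[:,1]<.1)&(q[:,2]>.09)&(q[:,2]<.16)]
for i in range(5): k=np.polyfit(q[:,0],q[:,2],1);q=q[abs(q[:,2]-np.polyval(k,q[:,0]))<.004]
print('slope rad',np.arctan(k[0]),'z at edge/hinge',np.polyval(k,[.465,.645]),len(q))
cv2.imwrite('pics/s3.png',cv2.resize(s['frame'][130:310,130:330,::-1],None,fx=3,fy=3))
```

```text
t 25.6 F e [ 0.29 -0.58  0.01] sd [0.58 0.08 0.59] tcp e [0.4977 0.0238 0.288 ] along n -0.14 along t 0.26 grip 0.0005 0.0
slope rad 0.0008405643632964635 z at edge/hinge [0.11387437 0.11402567] 2909
```

View pics/s3.png

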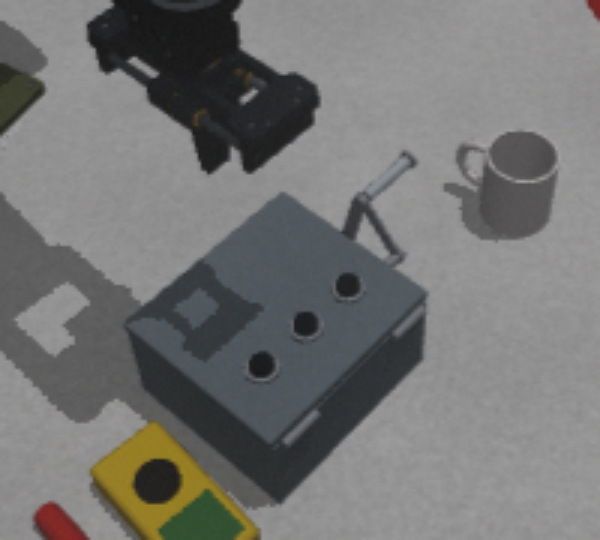

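The lid is flat on the box (slope 0.001 rad), the stay is folded, the gripper is clear, and the meter, driver and mug look unmoved.

```bash
python3 -c "
from h import *
print(arm.close_job())"
```

```text
the job is handed in; nothing more can be done
None
```

The job is handed in: the stay was released with a pull of about 5.4 N, the lid is shut level on the box (0.001 rad measured), the gripper is clear, and the meter, screwdriver and mug look unmoved in the last picture; no verdict came back.

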